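# Clamp a drive housing with the ratchet handle

### The job

Gently flip the red direction selector of the ratchet clamp over to the clamping side, then swing the handle by its knob back and forth until the jaw has pushed the black housing fully home against the steel stop and holds it there with a clamp force of about 30 N, never above 60 N. Leave the selector on the clamping side, do not touch the housing, the jaw or its pad directly, and leave the other things on the bench where they are.

Things in the scene. Friction and masses are not known exactly. Their poses are not given: they have to be found in the camera images.
- fixture: Ratchet clamp on an aluminium base plate 130 x 290 x 15 mm, bolted down. Origin on the table top, exactly below the vertical axis of the ratchet handle. z up; +y is the clamping direction, from the handle axis along the base to the housing and the stop; the handle lies towards -x (roughly to the robot). The plate reaches from y -65 to +225 mm, x -50 to +80 mm.
- handle (a joint): Handle angle about fixture z, rad, end stops at -0.6 and +0.6. At 0 the bar points along fixture -x; it grows as the knob moves towards fixture -y (away from the housing). With the selector on the clamping side, increasing is the power stroke, decreasing the free return (2 to 6 N, clicking); up to one tooth (0.35 rad) is lost before the pawl catches. The handle stays where it is left (0.15 N m).
- knob_mid (a point): Point on the axis of the upright black knob with an orange band at the handle's end, 24 mm in diameter, from 54 to 120 mm above the table, 150 mm from the handle axis; this point is 99 mm above the table. The knob is fixed to the handle's bar, which is 20 mm wide and lies 46 to 54 mm above the table.
- flip (a joint): Angle of the red direction selector (pawl) to the handle, rad: -0.45 release side (pin towards fixture -y when the handle is at 0), +0.45 clamping side (pin towards +y, the housing's side). It snaps over a sprung hump at 0 (1 to 2 N at the pin) and has hard stops. While its nose rides on a tooth it may rest at only 0.16 on either side. Starts on the release side.
- selector: Red thumb lever of the direction selector, with its pin. Its pivot is on the handle's bar, 52 mm from the handle axis towards the knob; the lever, 12 mm wide, 58 to 64 mm above the table, runs from the pivot back to above the handle axis. Origin on the pivot's axis at table height; x along the lever from pivot to pin.
- pin_mid (a point): Mid-height point of the upright round red pin, 12 mm in diameter, at the free end of the selector lever, 52 mm from its pivot; from 62 to 94 mm above the table, this point 78 mm. It swings about 23 mm to either side of the handle axis; pushed sideways there it hardly turns the handle.
- pad: Orange clamping pad 44 mm wide, 36 mm tall, on the front of the blue jaw. Origin in the middle of its clamping face, which faces fixture +y, 45 mm above the table. It sits on a spring in the jaw: 15 N per mm pressed back, 6 mm travel at most.
- jaw: Blue jaw block, 50 mm wide, 52 mm tall, that slides along fixture +y, driven by the ratchet. Its frame coincides with that of the fixture at the start and moves with the jaw.
- housing: Black ribbed drive housing to be clamped, loose, 60 mm (x) by 70 mm (y), 46 mm tall plus a metal boss (72 mm in all). Origin centre of its underside, 15 mm above the table on the base plate, between guide rails 18 mm tall with 2 mm of play a side. Axes along the fixture's. It starts some mm in front of the pad and short of the stop.
- housing_end (a point): Middle of the housing's end face that comes to rest on the stop, 30 mm above the base plate (35 mm from the housing's origin along its y).
- stop_face (a point): Middle of the face of the dark steel stop block (50 mm wide, 26 mm thick, 50 mm tall, bolted on the base plate at a place that varies) against which the housing must come; the face looks to fixture -y, axes as the fixture's. The point is 30 mm above the base plate.
- spare: grey spare housing like the black one, 60 x 70 mm, 72 mm tall, origin centre of its underside, standing on the table; bystander
- spray: yellow and white spray can, 52 mm wide, 170 mm tall, origin centre of its underside; bystander
- tray: blue open tray 160 x 110 x 45 mm, origin centre of its underside; bystander
- wrench: steel open-end wrench lying flat; bystander
- driver: screwdriver lying flat; bystander
- bush_a: brass bush, 36 mm wide, 22 mm tall, standing on the table just beyond the fixture's far edge; bystander
- bush_b: steel bush, 44 mm wide, 16 mm tall, standing on the table just beyond the fixture's far edge; bystander
- wheel: Steel ratchet wheel on the handle axis, 64 mm wide, 32 to 44 mm above the table, 18 teeth; drives the jaw 20 mm per rad. A 0.9 N m brake keeps it where it is left (holds 40 N of clamping). With no load at the jaw, driving takes 7 to 9 N at the knob in motion; about 4 N stays when paused in a power stroke. Each 10 N of clamping adds 1.2 N to both (paused at 30 N: about 7 N).
Not all that is in view belongs to the job. Leave any turquoise look-alike of the housing alone.

How it is judged:
By the outcome, as a careful person would: the job done as asked, in the order asked, and still so for the second after the job is handed in, with the robot touching nothing.
It also fails if it takes over 72 s, if anything falls off the work surface, if the arm or the gripper's body presses on something with over 40 N, if the wrist force passes 120 N, or if a joint passes its speed limit or range.

### The arm

A 6-joint arm with a two-finger parallel gripper is mounted at the origin on the work surface. World frame = base frame: x ahead of the robot, y to its left, z up, the work surface at z = 0. Lengths are in m, angles in rad, forces in N, time in s.
With the tool pointing down it reaches from about 0.375 to 0.9 m from the base axis. Payload 3.1 kg.
Tool frame: the origin (TCP) lies on the centre line of the jaws, within the pads' length; the fingertips stand ahead of it and the grasp point (between the pads) lies 3 mm ahead of it (robot.tip_reach is the z of the fingertips in the tool frame, in m); z points along the fingers, y is the line along which they close (so a half turn about z gives the same grasp; the last joint's range is limited). The gripper opens to 87 mm and grips with 3 to 60 N. Pads are 19 mm wide; open, the fingers measure 117 mm over their backs; the gripper's body (75 mm by 190 mm) begins 51 mm behind the grasp point.
Start: joints at [1.119, 0.527, 1.433, -0, 1.181, -0.178], TCP at [0.169, 0.602, 0.245] pointing down, gripper open.
Joint ranges: [-3.08, 3.08], [-0.75, 2.2], [0.22, 2.44], [-1.43, 4.57], [0, 2.65], [-2.85, 2.85]. Speed limits (rad/s): [2.79, 2.79, 3.14, 3.14, 3.14, 3.14].

### API

Orientations are given as a unit quaternion [x, y, z, w].
In Python, from rig import sensors, eyes, ticket, robot gives the robot as it stands.
- The arm moves only by the tool drive_tool, never from a script. Its argument "deltas" is a list that holds one entry, the list of rows, each a list of 6 numbers: the shift along the tool's x, y, z in mm, then the turn, a rotation vector about the tool's x, y, z in rad. A call has 1 to 8 rows; each row shifts and turns the commanded pose from where the row before left it, along the tool's axes as they then stand; what a row does not reach is not made up. A row lasts 1/12 s, in which the tool goes at most 41.7 mm and 7.16 degrees, less where a joint would pass 70% of its speed; a pose out of reach is approached as far as the arm can. A call is refused whole if a number of a shift passes 41.7 or a number of a turn 0.125, either way. A call with a gripper value outside its range is refused whole. "gripper" is the opening in per cent of the stroke, from 0 (shut) to 100 (fully open), set as the call begins (left out, the last holds). The fingers move at their own pace and stop on an object; "squeeze" is the grip in N (left out, the last holds). Time passes only in rows, so rows that do not move let the fingers close. It gives the time, the measured TCP pose, the force, the opening and the grip force at its end, in the units of the state.
- sensors.get_obs(): the state, without advancing time (a new reading comes with each control period).
- eyes.camera(name): name is "scene" or "top" or "wrist"; returns a dict with "img" (420x560x3 uint8, red, green, blue), "fov_y" (degrees; the focal length in pixels is half the picture's height over the tangent of half this angle, whatever the lens; pixels are square), "cx", "cy" (the principal point, pixels), "xyz" and "attitude" of the camera in the world; the wrist camera has in their place "hand_eye" (4x4, takes a point from camera to tool coordinates, whose origin is the TCP and whose axes are the flange's). Camera axes: x right, y up, looking along -z (the intrinsics and any distortion apply to the point x, -y, -z); pixel columns grow to the right and rows downward; lengths in m; the calibration is good to about 2 mm. A picture is of the moment at which its call begins: read the wrist's pose just before it. There is no depth.
- ticket.hand_in(): hands the job in; it is judged then, once.
The state is a dict: "time": time; "q": joint angles; "joint_velocities": joint speeds; "joint_torque": joint torques, N m; "position": TCP position; "tool_rot": TCP orientation; "ft_force": force on the tool from outside, world axes, zero at the start; "moment": the same for the moment, N m; "grip_width": finger opening in m; "grip_force": force on a finger pad.
Only numpy, scipy, OpenCV 4.12 (cv2) and the standard library are available. Lean on these libraries where they do the work, as an engineer would, in place of code of your own. Each camera call takes 0.05 s, during which the arm holds its last target. There are 200 camera calls.

## Working session

There is one attempt and no reset: what is moved stays moved. The work goes in short steps, Python scripts to look and compute and a tool call to move; the robot and the scene stay as the last step left them, time stands still between calls to the robot, and variables do not carry over. Pictures are saved under pics/ and viewed, at most 10 in all, crops included, and the job is handed in when it is done.

Besides the shell and the picture viewer there is one more tool, called as name(argument=value, ...) on one line, values as JSON. drive_tool: Moves the arm, as the interface text tells. Its arguments: {"type":"object","properties":{"deltas":{"type":"array"},"gripper":{"type":"number"},"squeeze":{"type":"number"}},"required":["deltas"]}

```bash
ls; mkdir -p pics; python3 - <<'E'
from rig import sensors, eyes, robot
import cv2,json
o=sensors.get_obs();print(o['time'],o['position'],o['tool_rot'],o['ft_force'],o['grip_width'],robot.tip_reach)
for n in ['scene','top','wrist']:
    c=eyes.camera(n);cv2.imwrite(f'pics/{n}0.png',c['img'][...,::-1])
    print(n,{k:(v.tolist() if hasattr(v,'tolist') else v) for k,v in c.items() if k!='img'})
E
```

```text
pics
0.0 [0.16865438 0.601106   0.24355947] [ 1.36460515e-01  9.90644911e-01 -1.03649007e-03 -3.37996524e-04] [ 0.66083302 -0.75845904  0.33191398] 0.08687919817901364 0.022
scene {'fov_y': 42.606713688079324, 'cx': 277.32955382071583, 'cy': 212.6905434474405, 'xyz': [1.4552784927549627, 0.05983275926244885, 1.1956598838142987], 'attitude': [0.23685753016219555, 0.23333762261392715, 0.6770692494619239, 0.6565282139492653]}
top {'fov_y': 56.64203718580529, 'cx': 277.8162526773997, 'cy': 213.4469455970294, 'xyz': [0.44623557260926117, 0.03977138985590117, 1.1128668033365687], 'attitude': [-0.04014939199043322, 0.046500912318296075, 0.7085132608169542, -0.7030182435206723]}
wrist {'fov_y': 67.83081054242197, 'cx': 280.9750740048988, 'cy': 210.34682658737688, 'hand_eye': [[0.0003263935650480049, 0.9638941328570095, 0.26628554994792963, 0.07271426708821224], [0.9999995548589531, -7.886715950565986e-05, -0.0009402456403778271, -7.974929679510634e-05], [-0.0008852960712627835, 0.26628573830342817, -0.9638937295299008, -0.14070113027345457], [0.0, 0.0, 0.0, 1.0]]}
```

View pics/scene0.png

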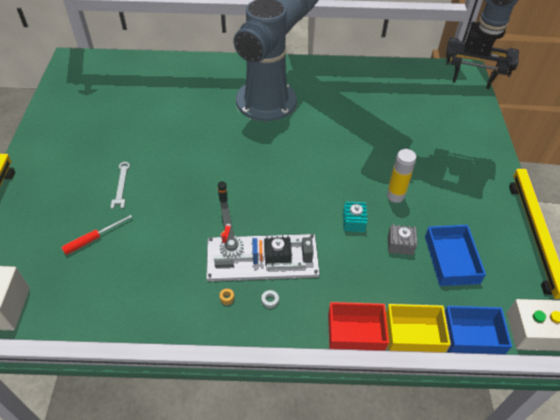

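View pics/top0.png

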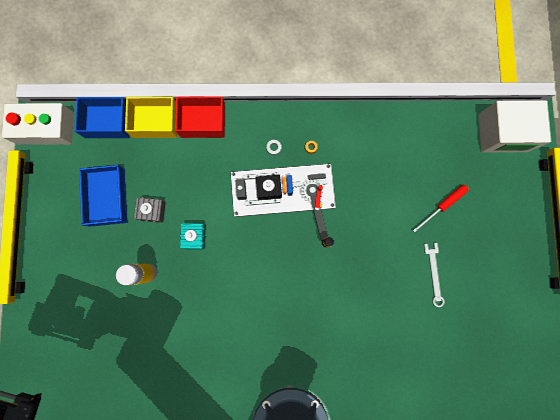

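The scene view shows the fixture with the plate at about (208-320, 235-280), the knob at (222,190) and the red selector at (227,235). In the top view the plate corners are near (231,172), (333,165), (335,210) and (235,216), with the knob at (326,241).

```bash
cat > h.py <<'E'
import numpy as np,cv2
from scipy.spatial.transform import Rotation as R
def cam(c,o=None):
    f=c['img'].shape[0]/2/np.tan(np.radians(c['fov_y'])/2)
    if 'hand_eye' in c:
        H=np.array(c['hand_eye']);Rt=R.from_quat(o['tool_rot']).as_matrix()
        return f,c['cx'],c['cy'],Rt@H[:3,:3],np.array(o['position'])+Rt@H[:3,3]
    return f,c['cx'],c['cy'],R.from_quat(c['attitude']).as_matrix(),np.array(c['xyz'])
def ray(C,u,v):
    f,cx,cy,M,p=C;d=M@np.array([(u-cx)/f,-(v-cy)/f,-1.]);return p,d/np.linalg.norm(d)
def plane(C,u,v,z):
    p,d=ray(C,u,v);return p+d*(z-p[2])/d[2]
def proj(C,X):
    f,cx,cy,M,p=C;y=M.T@(np.array(X)-p);return np.array([cx-f*y[0]/y[2],cy+f*y[1]/y[2]])
def tri(rs):
    A=sum(np.eye(3)-np.outer(d,d) for p,d in rs);b=sum((np.eye(3)-np.outer(d,d))@p for p,d in rs)
    X=np.linalg.solve(A,b);return X,[np.linalg.norm(np.cross(X-p,d)) for p,d in rs]
def blobs(img,lo,hi,amin=5,box=None):
    h=cv2.cvtColor(img,cv2.COLOR_RGB2HSV);m=cv2.inRange(h,lo,hi)
    if box: k=np.zeros_like(m);x0,y0,x1,y1=box;k[y0:y1,x0:x1]=255;m&=k
    n,l,s,c=cv2.connectedComponentsWithStats(m);return m,[(s[i].tolist(),c[i].round(1).tolist()) for i in range(1,n) if s[i][4]>=amin]
E
python3 - <<'E'
from h import *
from rig import eyes
S=eyes.camera('scene');T=eyes.camera('top');CS,CT=cam(S),cam(T)
for n,I,C,b in(('scene',S['img'],CS,(195,170,340,300)),('top',T['img'],CT,(215,150,350,260))):
    for nm,lo,hi in(('red',(0,150,100),(6,255,255)),('orange',(8,130,80),(22,255,255)),('blue',(100,120,60),(125,255,255))):
        print(n,nm,blobs(I,lo,hi,3,b)[1])
    m,bl=blobs(I,(0,0,150),(180,60,255),200,b)
    cs,_=cv2.findContours(m,0,2);c=max(cs,key=cv2.contourArea);r=cv2.boxPoints(cv2.minAreaRect(c));print(r.round(1).tolist());print([plane(C,*p,.015).round(3).tolist() for p in r])
a=cv2.resize(S['img'][170:290,195:330],None,fx=3,fy=3,interpolation=2);b=cv2.resize(T['img'][155:255,225:345],None,fx=3,fy=3,interpolation=2)
o=np.zeros((360,770,3),np.uint8);o[:,:405]=a;o[:300,406:766]=b;cv2.imwrite('pics/z.png',o[...,::-1])
E
```

```text
scene red [([221, 226, 9, 16, 77], [225.4, 233.3])]
scene orange [([219, 190, 7, 3, 17], [222.1, 191.0]), ([222, 231, 3, 2, 3], [223.0, 231.7]), ([260, 241, 2, 20, 34], [260.6, 249.3]), ([220, 289, 14, 11, 119], [226.4, 294.2])]
scene blue [([253, 239, 4, 24, 86], [254.6, 249.8])]
[[204.60000610351562, 236.6999969482422], [317.79998779296875, 232.8000030517578], [319.20001220703125, 274.8999938964844], [206.10000610351562, 278.79998779296875]]
[[0.596, -0.143, 0.015], [0.571, 0.165, 0.015], [0.707, 0.166, 0.015], [0.728, -0.124, 0.015]]
top red [([315, 185, 8, 23, 92], [318.1, 196.6])]
top orange [([306, 150, 10, 4, 33], [310.4, 151.2]), ([282, 177, 5, 17, 45], [283.9, 184.9]), ([320, 203, 2, 4, 5], [320.2, 204.8]), ([325, 237, 3, 2, 3], [326.0, 237.3]), ([323, 242, 6, 5, 8], [325.0, 244.4])]
top blue [([287, 175, 6, 20, 96], [289.3, 184.3])]
[[229.89999389648438, 171.60000610351562], [331.70001220703125, 163.3000030517578], [335.29998779296875, 207.60000610351562], [233.60000610351562, 215.89999389648438]]
[[0.704, 0.166, 0.015], [0.726, -0.127, 0.015], [0.597, -0.134, 0.015], [0.575, 0.155, 0.015]]
```

View pics/z.png

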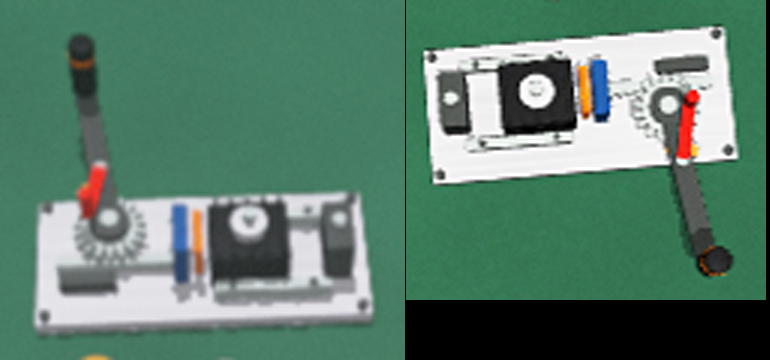

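The enlarged crops show the handle swung towards -y (knob at the lower right of the top view) and the red pin on the release side. The black housing has a gap on both sides: to the orange pad and to the dark stop.

```bash
cat >> h.py <<'E'
def rel(o,tgt,x):  # shift in tool axes (mm) to tgt, turn about tool z to bring tool x to world dir x
    M=R.from_quat(o['tool_rot']).as_matrix();d=M.T@(np.array(tgt)-o['position'])*1000
    v=M.T@np.array([x[0],x[1],0.]);return d.round(1),round(float(np.arctan2(v[1],v[0])),3), M[:,2].round(4)
E
python3 - <<'E'
from h import *
from rig import eyes,sensors
S=eyes.camera('scene');T=eyes.camera('top');CS,CT=cam(S),cam(T)
print(plane(CT,325.5,240,.12),plane(CS,222.1,191,.11),tri([ray(CS,222,185),ray(CT,325.5,240.5)]))
yd=np.array([-.076,.997]);xd=np.array([.997,.076]);o0=np.array([.642,-.065])
print('axis top', proj(CT,[*o0,.06]),proj(CS,[*o0,.06]))
o=sensors.get_obs();t=o0-.06*xd+.06*yd;print(t,rel(o,[*t,.29],-xd))
E
```

```text
[ 0.49949585 -0.09063609  0.12      ] [ 0.51236111 -0.09637034  0.11      ] (array([ 0.49840038, -0.09413344,  0.11798579]), [np.float64(0.003235119312108292), np.float64(0.003235119312108254)])
axis top [312.12665159 189.32357275] [230.95548462 241.74557783]
[ 0.57762 -0.00974] (array([-558.8, -478.1,  -45.5]), -0.35, array([-2.e-04, -5.e-04, -1.e+00]))
```

drive_tool(deltas=[[[-26,-22,-6,0,0,0],[-26,-22,-6,0,0,0],[-26,-22,-6,0,0,0],[-26,-22,-6,0,0,0],[-27,-23,-6,0,0,0],[-27,-23,-6,0,0,0],[-27,-23,-5,0,0,0],[-27,-23,-5,0,0,0]]], gripper=0, squeeze=10)

```text
time: 1.02
position: [0.3251, 0.3697, 0.2911]
tool_rot: [0.136, 0.991, 0.0, 0.0]
ft_force: [1.0, 0.6, -0.8]
grip_width: 0.0414
grip_force: 0.0
```

drive_tool(deltas=[[[-27,-23,0,0,0,0],[-27,-23,0,0,0,0],[-27,-23,0,0,0,0],[-27,-23,0,0,0,0],[-27,-23,0,0,0,0],[-27,-23,0,0,0,0],[-27,-23,0,0,0,0],[-27,-23,0,0,0,0]]])

```text
time: 1.68
position: [0.4833, 0.1339, 0.2908]
tool_rot: [0.137, 0.991, 0.0, 0.0]
ft_force: [0.7, 0.5, -0.1]
grip_width: 0.0008
grip_force: 0.0
```

drive_tool(deltas=[[[-27,-23,0,0,0,0],[-27,-23,0,0,0,0],[-27,-23,0,0,0,0],[-27,-23,0,0,0,0],[-20,-20,0,0,0,-0.1],[0,0,0,0,0,-0.12],[0,0,0,0,0,-0.12],[0,0,0,0,0,0]]])

```text
time: 2.35
position: [0.5757, -0.0077, 0.2903]
tool_rot: [-0.033, 0.999, 0.0, -0.0]
ft_force: [0.5, 0.2, -0.2]
grip_width: 0.0005
grip_force: 0.0
```

```bash
python3 - <<'E'
from h import *
from rig import eyes,sensors
o=sensors.get_obs();c=eyes.camera('wrist');print(o['time'],o['position'],o['tool_rot'],o['ft_force'],o['joint_velocities'].round(3) if hasattr(o['joint_velocities'],'round') else '')
cv2.imwrite('pics/w1.png',c['img'][...,::-1]);np.save('w1.npy',c['img']);import pickle;pickle.dump((o,c),open('w1.pkl','wb'))
E
```

```text
2.35 [ 0.57571533 -0.00773442  0.29028655] [-3.33759684e-02  9.99442849e-01  5.92539555e-05 -1.81243579e-04] [ 0.47857719  0.16012    -0.17615433] [ 0.019 -0.011  0.012  0.002 -0.001  0.163]
```

View pics/w1.png

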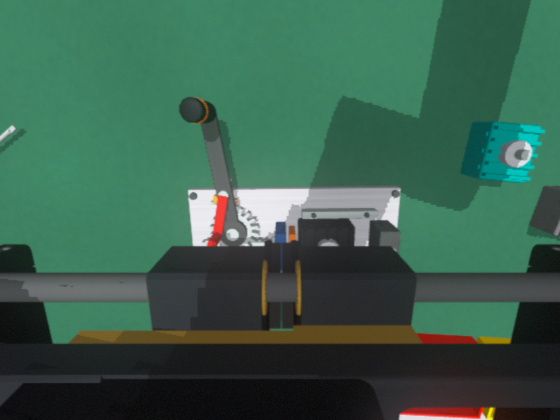

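The wrist view shows the knob top at (192,110), the hub at (235,234), the near plate corners at (190,189) and (399,190), and the red lever running from (221,195) to its pin at about (212,245), partly hidden by the gripper.

```bash
python3 - <<'E'
from h import *
from rig import eyes,sensors
import pickle
o,c=pickle.load(open('w1.pkl','rb'));C=cam(c,o);I=c['img']
S=eyes.camera('scene');T=eyes.camera('top');CS,CT=cam(S),cam(T)
print('red',blobs(I,(0,150,90),(6,255,255),20,(180,170,260,260))[1],'or',blobs(I,(8,130,80),(22,255,255),3,(170,80,320,260))[1])
g=cv2.cvtColor(I,cv2.COLOR_RGB2GRAY)[80:140,165:225];m=(g<45).astype(np.uint8)
cs,_=cv2.findContours(m,0,2);k=max(cs,key=cv2.contourArea);(x,y),r=cv2.minEnclosingCircle(k);print('knob',x+165,y+80,r)
print('knob top z.12',plane(C,192,110,.12),'tri', tri([ray(C,192,110),ray(CT,325.5,240.5),ray(CS,222,185)]))
a=plane(C,189,189,.015);b=plane(C,400,189,.015);print('corners',a,b,np.linalg.norm(a-b))
for z in(.054,.06,.066): print('hub',z,plane(C,235,234,z))
for I2,n,b in((S['img'],'S',(215,220,240,250)),(T['img'],'T',(305,175,335,215))):
    m,_=blobs(I2,(0,140,80),(8,255,255),3,b);print(n);print(m[b[1]:b[3],b[0]:b[2]]//255) if 0 else None
    ys,xs=np.nonzero(m);[print(y,xs[ys==y].min(),xs[ys==y].max()) for y in sorted(set(ys))]
E
```

```text
red [([208, 196, 20, 50, 439], [218.6, 219.7])] or [([198, 99, 11, 24, 71], [204.1, 110.6]), ([213, 195, 5, 9, 32], [215.2, 199.2]), ([235, 199, 2, 3, 4], [235.2, 200.0]), ([289, 227, 6, 16, 72], [291.4, 234.3])]
knob 207.0 112.5 9.708344459533691
knob top z.12 [ 0.49598107 -0.09747221  0.12      ] tri (array([ 0.49741052, -0.09540075,  0.11797825]), [np.float64(0.0029214016574416295), np.float64(0.004589191924742682), np.float64(0.0020962298357762566)])
corners [ 0.59617237 -0.13101893  0.015     ] [0.57704778 0.15453394 0.015     ] 0.28619258125636743
hub 0.054 [ 0.64229709 -0.06190697  0.054     ]
hub 0.06 [ 0.64008324 -0.06112429  0.06      ]
hub 0.066 [ 0.63786938 -0.0603416   0.066     ]
S
226 226 229
227 225 229
228 225 229
229 225 229
230 225 229
231 225 228
232 224 228
233 222 228
234 221 228
235 221 227
236 222 227
237 222 227
238 223 226
239 223 226
240 223 226
241 223 225
T
```

```bash
python3 - <<'E'
from h import *
from rig import eyes,sensors
import pickle
o,c=pickle.load(open('w1.pkl','rb'));C=cam(c,o)
S=eyes.camera('scene');T=eyes.camera('top');CS,CT=cam(S),cam(T)
for X in([.642,-.085,.094],[.642,-.085,.062],[.591,-.074,.064],[.642,-.062,.06],[.4965,-.096,.12]): print(X,[proj(k,X).round(1).tolist() for k in(CS,CT,C)])
m,_=blobs(T['img'],(0,110,70),(8,255,255),3,(305,175,335,215));ys,xs=np.nonzero(m)
[print(y,xs[ys==y].min(),xs[ys==y].max()) for y in sorted(set(ys))]
o=sensors.get_obs()
a=np.radians(13.1);print(rel(o,[.655,-.127,.2],[-np.cos(a),-np.sin(a)]))
E
```

```text
[0.642, -0.085, 0.094] [[222.4, 233.7], [320.9, 186.9], [210.1, 244.3]]
[0.642, -0.085, 0.062] [[223.2, 241.1], [319.5, 189.1], [215.7, 234.8]]
[0.591, -0.074, 0.064] [[229.0, 225.1], [315.9, 207.5], [225.0, 196.1]]
[0.642, -0.062, 0.06] [[232.1, 241.8], [311.0, 189.3], [234.3, 235.4]]
[0.4965, -0.096, 0.12] [[222.5, 184.1], [327.6, 241.2], [193.6, 110.7]]
(array([ -71.6, -125.5,   90.7]), -0.163, array([ 1.e-04, -0.e+00, -1.e+00]))
```

drive_tool(deltas=[[[-18,-31,10,0,0,0],[-18,-31,10,0,0,0],[-18,-31,10,0,0,0],[-18,-32,10,0,0,0],[0,0,30,0,0,-0.082],[0,0,30,0,0,-0.082],[0,0,30,0,0,0],[0,0,20,0,0,0]]])

```text
time: 3.27
position: [0.6542, -0.1263, 0.1375]
tool_rot: [-0.114, 0.993, 0.001, -0.002]
ft_force: [0.5, 0.3, -0.6]
grip_width: 0.0003
grip_force: 0.0
```

drive_tool(deltas=[[[0,0,20,0,0,0],[0,0,15,0,0,0],[0,0,10,0,0,0],[0,0,0,0,0,0],[0,0,0,0,0,0]]])

```text
time: 3.68
position: [0.6557, -0.1266, 0.0955]
tool_rot: [-0.115, 0.993, 0.0, -0.0]
ft_force: [0.3, -0.7, 0.6]
grip_width: 0.0009
grip_force: 0.0
```

```bash
python3 - <<'E'
from h import *
from rig import eyes,sensors
o=sensors.get_obs();print(o['position'],o['ft_force'])
C=eyes.camera('scene');T=eyes.camera('top')
a=cv2.resize(C['img'][170:290,195:330],None,fx=3,fy=3,interpolation=2);b=cv2.resize(T['img'][155:255,225:345],None,fx=3,fy=3,interpolation=2)
p=np.zeros((360,770,3),np.uint8);p[:,:405]=a;p[:300,406:766]=b;cv2.imwrite('pics/z2.png',p[...,::-1])
E
```

```text
[ 0.65571592 -0.12658791  0.09549631] [ 0.34962198 -0.65431142  0.6037968 ]
```

View pics/z2.png

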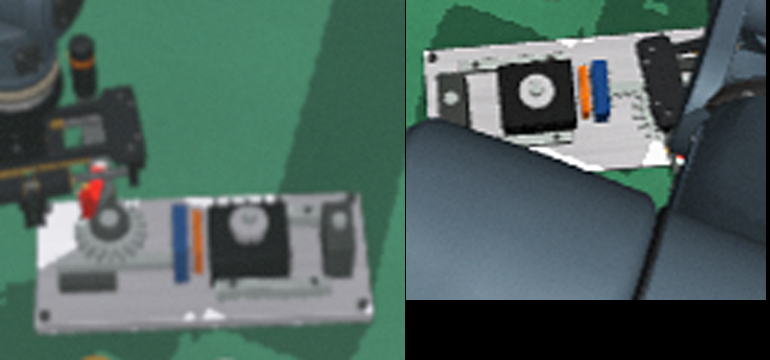

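The gripper stands clear on the -y side of the red pin, with the closed tips left of it in the scene crop. Next I push along tool +y.

drive_tool(deltas=[[[0,6,0,0,0,0],[0,6,0,0,0,0],[0,4,0,0,0,0],[0,3,0,0,0,0],[0,3,0,0,0,0],[0,0,0,0,0,0]]])

```text
time: 4.28
position: [0.6504, -0.1045, 0.0957]
tool_rot: [-0.115, 0.993, 0.0, -0.0]
ft_force: [-0.4, -0.3, -0.4]
grip_width: 0.0007
grip_force: 0.0
```

drive_tool(deltas=[[[0,3,0,0,0,0],[0,3,0,0,0,0],[0,3,0,0,0,0],[0,0,0,0,0,0]]])

```text
time: 4.62
position: [0.649, -0.0966, 0.0956]
tool_rot: [-0.115, 0.993, -0.0, 0.001]
ft_force: [1.0, -1.5, -0.7]
grip_width: 0.0006
grip_force: 0.8
```

drive_tool(deltas=[[[0,3,0,0,0,0],[0,3,0,0,0,0],[0,3,0,0,0,0],[0,0,0,0,0,0]]])

```text
time: 4.95
position: [0.6461, -0.0871, 0.0956]
tool_rot: [-0.115, 0.993, 0.0, -0.0]
ft_force: [1.3, -1.1, -0.1]
grip_width: 0.0006
grip_force: 0.4
```

drive_tool(deltas=[[[0,3,0,0,0,0],[0,3,0,0,0,0],[0,3,0,0,0,0],[0,0,0,0,0,0]]])

```text
time: 5.28
position: [0.6434, -0.078, 0.0952]
tool_rot: [-0.115, 0.993, 0.001, -0.001]
ft_force: [0.2, -0.4, -0.1]
grip_width: 0.0003
grip_force: 0.0
```

drive_tool(deltas=[[[0,3,0,0,0,0],[0,3,0,0,0,0],[0,2,0,0,0,0],[0,0,0,0,0,0]]])

```text
time: 5.62
position: [0.6423, -0.0707, 0.0955]
tool_rot: [-0.115, 0.993, 0.0, -0.0]
ft_force: [0.6, -0.2, 0.1]
grip_width: 0.0005
grip_force: 0.0
```

drive_tool(deltas=[[[0,3,0,0,0,0],[0,2,0,0,0,0],[0,0,0,0,0,0]]])

```text
time: 5.87
position: [0.6414, -0.0662, 0.0956]
tool_rot: [-0.115, 0.993, -0.0, -0.0]
ft_force: [-0.3, 0.3, 0.1]
grip_width: 0.0006
grip_force: 0.1
```

drive_tool(deltas=[[[0,-15,0,0,0,0],[0,-15,-10,0,0,0],[0,0,-35,0,0,0],[0,0,-35,0,0,0],[20,0,-15,0,0,0],[30,0,0,0,0,0],[30,0,0,0,0,0],[0,0,0,0,0,0]]], gripper=60)

```text
time: 6.53
position: [0.5645, -0.1147, 0.1904]
tool_rot: [-0.114, 0.993, 0.001, -0.004]
ft_force: [-0.5, 0.8, -0.7]
grip_width: 0.0453
grip_force: 0.0
```

```bash
python3 - <<'E'
from h import *
from rig import eyes,sensors
import pickle
o=sensors.get_obs();W=eyes.camera('wrist');pickle.dump((o,W),open('w2.pkl','wb'))
C=eyes.camera('scene');CS=cam(C);print(o['position'])
a=cv2.resize(C['img'][170:290,195:330],None,fx=3,fy=3,interpolation=2)
p=np.zeros((420,800,3),np.uint8);p[:360,:405]=a;p[:300,406:800]=cv2.resize(W['img'],(394,300));cv2.imwrite('pics/z3.png',p[...,::-1])
ax=np.array([.642,-.062]);th=np.radians(13.1);u=np.array([np.cos(th),np.sin(th)]);v=np.array([-u[1],u[0]])
pv=ax-.052*u
for f in(.16,.45):
  q=pv+.052*(np.cos(f)*u+np.sin(f)*v);print(f,proj(CS,[*q,.094]),proj(CS,[*q,.062]))
print('red',blobs(C['img'],(0,140,80),(8,255,255),3,(210,215,250,255))[1])
print('knob pred in wrist',proj(cam(W,o),[.4965,-.096,.12]))
print(rel(o,[.4965,-.096,.16],-u))
E
```

```text
[ 0.56447465 -0.11474981  0.19043629]
0.16 [234.61749055 233.24898732] [235.20326208 240.6259627 ]
0.45 [239.90649847 230.99481353] [240.39612245 238.38700142]
red [([227, 226, 11, 15, 87], [232.8, 232.9])]
knob pred in wrist [331.31386729 141.60335074]
(array([61.8, 33.6, 31. ]), -0.0, array([-0.0074,  0.0015, -1.    ]))
```

View pics/z3.png

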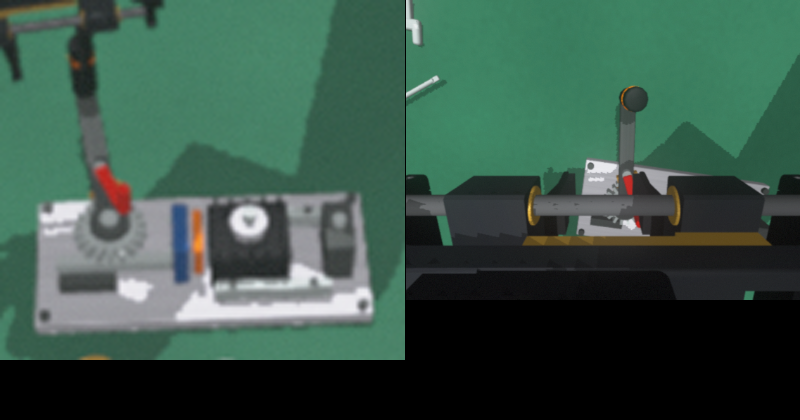

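The scene crop shows the selector now leaning to the housing side, with its pin at about (121,195) in the crop. The wrist view shows the knob top at about (324,137) in the full image.

```bash
python3 - <<'E'
from h import *
from rig import eyes,sensors
import pickle
o=sensors.get_obs();W=eyes.camera('wrist');C=cam(W,o);I=W['img']
hs=cv2.cvtColor(I,cv2.COLOR_RGB2HSV);m=((hs[...,2]<75)).astype(np.uint8);m[:105]=0;m[160:]=0;m[:,:295]=0;m[:,355:]=0
cs,_=cv2.findContours(m,0,2);k=max(cs,key=cv2.contourArea);print(cv2.boundingRect(k));(x,y),r=cv2.minEnclosingCircle(k);print(x,y,r)
print('or',blobs(I,(8,130,80),(22,255,255),3,(295,105,355,170))[1])
P=plane(C,324,137,.12);print(P,plane(C,x,y,.12),12*C[0]/ .22/1000,o['position'])
th=np.radians(13.1);print(rel(o,[*P[:2],.16],[-np.cos(th),-np.sin(th)]))
E
```

```text
(311, 112, 37, 48)
326.0 136.5 25.656482696533203
or [([309, 112, 19, 36, 121], [314.3, 127.4])]
[ 0.5007633  -0.10213023  0.12      ] [ 0.50015362 -0.10092896  0.12      ] 17.036265490276094 [ 0.56994723 -0.11524071  0.19097222]
(array([64.4, 28.4, 30.9]), -0.0, array([ 5.e-04, -3.e-04, -1.e+00]))
```

drive_tool(deltas=[[[23,12,0,0,0,0],[23,12,0,0,0,0],[22,10.5,11,0,0,0],[0,0,20,0,0,0],[0,0,20,0,0,0],[0,0,20,0,0,0],[0,0,20,0,0,0],[0,0,0,0,0,0]]])

```text
time: 7.35
position: [0.4961, -0.0957, 0.0965]
tool_rot: [-0.115, 0.993, 0.001, -0.002]
ft_force: [0.7, 0.8, 1.2]
grip_width: 0.0521
grip_force: 0.0
```

drive_tool(deltas=[[[0,0,0,0,0,0],[0,0,0,0,0,0],[0,0,0,0,0,0],[0,0,0,0,0,0],[0,0,0,0,0,0]]], gripper=20, squeeze=20)

```text
time: 7.77
position: [0.4972, -0.0964, 0.1006]
tool_rot: [-0.115, 0.993, -0.001, 0.001]
ft_force: [-0.7, -1.3, 1.7]
grip_width: 0.0268
grip_force: 0.9
```

drive_tool(deltas=[[[0,0,0,0,0,0],[0,0,0,0,0,0],[0,0,0,0,0,0]]], gripper=0)

```text
time: 8.02
position: [0.4972, -0.0965, 0.1005]
tool_rot: [-0.115, 0.993, -0.001, 0.001]
ft_force: [-0.2, -1.3, 5.6]
grip_width: 0.0236
grip_force: 20.0
```

drive_tool(deltas=[[[-0.2,7.5,0,0,0,0.05],[-0.5,12,0,0,0,0.08],[-0.5,12,0,0,0,0.08],[-0.5,12,0,0,0,0.08]]])

```text
time: 8.35
position: [0.4944, -0.0531, 0.1005]
tool_rot: [0.032, 0.999, -0.001, 0.002]
ft_force: [1.9, -3.1, 3.9]
grip_width: 0.0238
grip_force: 20.0
```

drive_tool(deltas=[[[-0.5,12,0,0,0,0.08],[-0.5,12,0,0,0,0.08],[-0.5,12,0,0,0,0.08],[-0.5,12,0,0,0,0.08],[0,0,0,0,0,0],[0,0,0,0,0,0]]])

```text
time: 8.85
position: [0.5059, -0.0066, 0.1005]
tool_rot: [0.187, 0.982, -0.0, 0.003]
ft_force: [4.7, -2.8, 6.0]
grip_width: 0.0235
grip_force: 20.0
```

```bash
cat >> h.py <<'E'
def fit(P,phi):  # knob position(s) & axis guess -> radius, handle angle
    a=np.array([.642,-.062]);d=np.array(P)[:2]-a;return np.linalg.norm(d), np.arctan2(-d[1],-d[0])-phi
def state():
    from rig import sensors
    o=sensors.get_obs();M=R.from_quat(o['tool_rot']).as_matrix();f=M.T@o['ft_force']
    r,t=fit(o['position'],.072);print('t %.2f r %.4f th %.3f toolyaw %.3f F tool %s z %.4f grip %.1f'%(o['time'],r,t,np.arctan2(-M[1,0],-M[0,0])-.072,f.round(1),o['position'][2],o['grip_force']));return o
E
python3 -c "
from h import *
state()"
```

```text
t 8.85 r 0.1469 th -0.459 toolyaw -0.449 F tool [-5.5 -0.9 -6. ] z 0.1005 grip 20.0
```

```bash
sed -i 's/\[.642,-.062\]);d=/[.644,-.065]);d=/' h.py; python3 - <<'E'
from h import *
from rig import eyes
state()
C=eyes.camera('scene');cv2.imwrite('pics/s4.png',C['img'][...,::-1]);print('red',blobs(C['img'],(0,140,80),(8,255,255),3,(210,215,250,255))[1])
ax=np.array([.644,-.065]);th=.072-.474;u=np.array([np.cos(th),np.sin(th)]);v=np.array([-u[1],u[0]]);pv=ax-.052*u
for f in(-.45,.16,.45):
  q=pv+.052*(np.cos(f)*u+np.sin(f)*v);print(f,proj(cam(C),[*q,.094]),proj(cam(C),[*pv,.064]))
E
```

```text
t 8.85 r 0.1499 th -0.472 toolyaw -0.449 F tool [-5.5 -0.9 -6. ] z 0.1005 grip 20.0
red [([236, 228, 7, 16, 73], [238.6, 235.0])]
-0.45 [223.26958807 230.05486437] [239.96672623 226.96574629]
0.16 [233.2090769  235.47776806] [239.96672623 226.96574629]
0.45 [239.06144556 236.11273706] [239.96672623 226.96574629]
```

drive_tool(deltas=[[[-0.2,-6,0,0,0,-0.04],[-0.3,-9,0,0,0,-0.06],[-0.3,-9,0,0,0,-0.06],[-0.3,-9,0,0,0,-0.06],[-0.3,-9,0,0,0,-0.06]]])

```text
time: 9.32
position: [0.4949, -0.0467, 0.1005]
tool_rot: [0.049, 0.999, 0.001, 0.002]
ft_force: [5.8, 5.7, 7.4]
grip_width: 0.0234
grip_force: 20.0
```

drive_tool(deltas=[[[-0.3,-9,0,0,0,-0.06],[-0.3,-9,0,0,0,-0.06],[-0.3,-9,0,0,0,-0.06]]])

```text
time: 9.57
position: [0.4939, -0.0732, 0.1004]
tool_rot: [-0.041, 0.999, 0.001, 0.001]
ft_force: [3.1, 7.1, 9.8]
grip_width: 0.0237
grip_force: 20.0
```

```bash
python3 - <<'E'
from h import *
state()
E
```

```text
t 9.57 r 0.1503 th -0.018 toolyaw 0.010 F tool [-3.7  6.9 -9.8] z 0.1004 grip 20.0
```

drive_tool(deltas=[[[-0.6,-9,-0.5,0,0,-0.06],[-0.6,-9,-0.5,0,0,-0.06],[-0.4,-9,-0.5,0,0,-0.06],[-0.3,-9,0,0,0,-0.06]]])

```text
time: 9.9
position: [0.4997, -0.1071, 0.1005]
tool_rot: [-0.16, 0.987, 0.003, -0.001]
ft_force: [2.0, 7.5, 1.6]
grip_width: 0.0239
grip_force: 20.0
```

```bash
python3 - <<'E'
from h import *
state()
E
```

```text
t 9.90 r 0.1503 th 0.212 toolyaw 0.250 F tool [-4.3  6.5 -1.6] z 0.1005 grip 20.0
```

drive_tool(deltas=[[[-0.5,-9,-0.5,0,0,-0.06],[-0.3,-9,0,0,0,-0.06],[-0.3,-9,0,0,0,-0.06],[-0.3,-6,0,0,0,-0.04],[0,0,0,0,0,0]]])

```text
time: 10.32
position: [0.5124, -0.1374, 0.1005]
tool_rot: [-0.268, 0.964, 0.003, -0.003]
ft_force: [-2.0, 3.2, 1.4]
grip_width: 0.0239
grip_force: 20.0
```

```bash
python3 - <<'E'
from h import *
from rig import eyes
state()
C=eyes.camera('scene');T=eyes.camera('top')
for n,c,b in(('S',C,(240,225,325,285)),('T',T,(225,160,305,215))):
    print(n,'or',blobs(c['img'],(6,130,60),(22,255,255),10,b)[1],'bl',blobs(c['img'],(100,120,50),(125,255,255),10,b)[1])
a=cv2.resize(C['img'][215:290,200:330],None,fx=6,fy=6,interpolation=2);cv2.imwrite('pics/s5.png',a[...,::-1])
E
```

```text
t 10.32 r 0.1502 th 0.431 toolyaw 0.470 F tool [ 0.1  3.8 -1.3] z 0.1005 grip 20.0
S or [([265, 240, 4, 20, 72], [266.6, 249.2])] bl [([259, 239, 4, 24, 86], [260.6, 250.0])]
T or [([277, 177, 4, 18, 53], [278.5, 185.5])] bl [([282, 175, 6, 21, 87], [283.9, 185.3])]
```

View pics/s5.png

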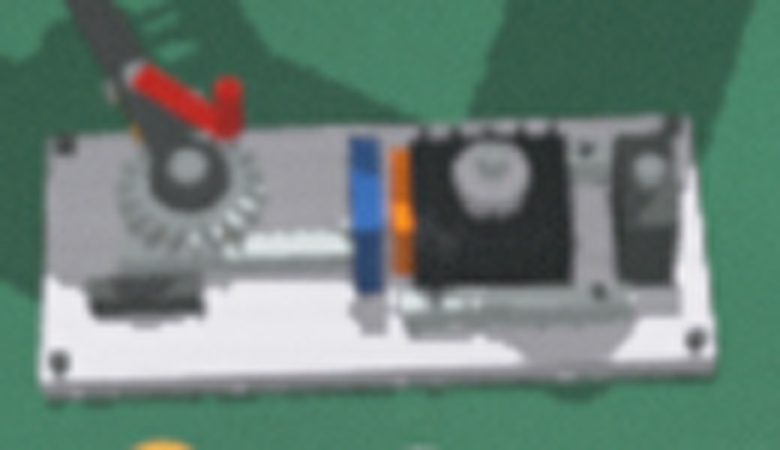

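The enlarged scene shows the selector on the clamping side, the jaw advanced with the orange pad at the housing, and a housing-to-stop gap of about 7 px (roughly 17 mm). Next stroke: return, then drive.

drive_tool(deltas=[[[-0.3,9,0,0,0,0.06],[-0.5,12,0,0,0,0.08],[-0.5,12,0,0,0,0.08],[-0.5,12,0,0,0,0.08],[-0.5,12,0,0,0,0.08],[-0.5,12,0,0,0,0.08]]])

```text
time: 10.92
position: [0.494, -0.073, 0.1006]
tool_rot: [-0.038, 0.999, -0.0, -0.0]
ft_force: [2.5, 0.1, -7.6]
grip_width: 0.0234
grip_force: 20.0
```

```bash
python3 - <<'E'
from h import *
state()
E
```

```text
t 10.92 r 0.1502 th -0.019 toolyaw 0.005 F tool [-2.5 -0.1  7.6] z 0.1006 grip 20.0
```

drive_tool(deltas=[[[-0.5,12,0,0,0,0.08],[-0.5,12,0,0,0,0.08],[-0.5,12,0,0,0,0.08],[-0.5,12,0,0,0,0.08],[-0.5,12,0,0,0,0.08],[-0.3,9,0,0,0,0.06],[0,0,0,0,0,0]]])

```text
time: 11.5
position: [0.5066, -0.0053, 0.1007]
tool_rot: [0.189, 0.982, -0.0, 0.001]
ft_force: [3.9, -1.5, -11.5]
grip_width: 0.0236
grip_force: 20.0
```

```bash
python3 - <<'E'
from h import *
state()
E
```

```text
t 11.50 r 0.1499 th -0.482 toolyaw -0.451 F tool [-4.2  0.  11.5] z 0.1007 grip 20.0
```

drive_tool(deltas=[[[-0.4,-6,0.4,0,0,-0.04],[-0.4,-9,0.4,0,0,-0.06],[-0.4,-9,0.3,0,0,-0.06],[-0.3,-9,0,0,0,-0.06],[-0.3,-9,0,0,0,-0.06],[-0.3,-9,0,0,0,-0.06],[-0.3,-9,0,0,0,-0.06]]])

```text
time: 12.08
position: [0.4937, -0.0634, 0.1005]
tool_rot: [-0.012, 1.0, 0.002, -0.001]
ft_force: [2.1, 7.7, 0.6]
grip_width: 0.0232
grip_force: 20.0
```

```bash
python3 - <<'E'
from h import *
state()
E
```

```text
t 12.08 r 0.1503 th -0.082 toolyaw -0.049 F tool [-2.2  7.7 -0.6] z 0.1005 grip 20.0
```

drive_tool(deltas=[[[-0.3,-9,0,0,0,-0.06],[-0.3,-9,0,0,0,-0.06],[-0.3,-9,0,0,0,-0.06],[-0.3,-9,0,0,0,-0.06]]])

```text
time: 12.42
position: [0.4974, -0.0984, 0.1005]
tool_rot: [-0.131, 0.991, 0.003, -0.002]
ft_force: [-0.6, 7.4, 3.6]
grip_width: 0.0236
grip_force: 20.0
```

```bash
python3 - <<'E'
from h import *
from rig import eyes
state()
C=eyes.camera('scene');b=(240,225,325,285)
print('or',blobs(C['img'],(6,130,60),(22,255,255),10,b)[1],'bl',blobs(C['img'],(100,120,50),(125,255,255),10,b)[1])
print(cv2.cvtColor(C['img'],6+1)[248:252,260:315].mean(0).round().astype(int).tolist())
E
```

```text
t 12.42 r 0.1503 th 0.152 toolyaw 0.192 F tool [-1.3  7.3 -3.6] z 0.1005 grip 20.0
or [([268, 240, 5, 21, 73], [269.8, 249.3])] bl [([262, 238, 5, 25, 93], [263.8, 249.5])]
[148, 119, 107, 106, 106, 107, 113, 122, 137, 161, 159, 136, 84, 60, 63, 64, 63, 64, 60, 61, 76, 95, 110, 119, 113, 110, 106, 103, 94, 76, 56, 46, 44, 44, 44, 44, 44, 53, 100, 144, 148, 118, 72, 59, 71, 72, 74, 74, 74, 73, 74, 72, 83, 114, 150]
```

drive_tool(deltas=[[[-0.3,-9,-0.3,0,0,-0.06],[-0.3,-9,-0.3,0,0,-0.06],[-0.3,-9,0,0,0,-0.06],[-0.3,-9,0,0,0,-0.06]]])

```text
time: 12.8
position: [0.5092, -0.1312, 0.1005]
tool_rot: [-0.249, 0.968, 0.004, -0.004]
ft_force: [-4.5, 5.1, 3.2]
grip_width: 0.0236
grip_force: 20.1
```

drive_tool(deltas=[[[-0.3,-6,0,0,0,-0.04],[-0.3,-4.5,0,0,0,-0.03],[0,0,0,0,0,0],[0,0,0,0,0,0]]])

```text
time: 13.13
position: [0.5146, -0.141, 0.1005]
tool_rot: [-0.282, 0.959, 0.003, -0.004]
ft_force: [-7.7, 1.5, 1.9]
grip_width: 0.0234
grip_force: 20.0
```

```bash
python3 - <<'E'
from h import *
from rig import eyes
state()
C=eyes.camera('scene');b=(240,225,325,285)
print('or',blobs(C['img'],(6,130,60),(22,255,255),10,b)[1],'bl',blobs(C['img'],(100,120,50),(125,255,255),10,b)[1])
print(cv2.cvtColor(C['img'],6+1)[248:252,260:315].mean(0).round().astype(int).tolist())
E
```

```text
t 13.13 r 0.1500 th 0.459 toolyaw 0.500 F tool [ 5.7  5.5 -1.8] z 0.1005 grip 20.0
or [([271, 240, 4, 20, 65], [272.4, 248.6])] bl [([264, 238, 5, 25, 86], [266.1, 249.8])]
[158, 158, 160, 148, 112, 104, 104, 100, 102, 111, 126, 123, 118, 107, 71, 46, 48, 47, 48, 47, 46, 49, 59, 80, 100, 109, 109, 95, 96, 103, 99, 80, 62, 50, 44, 45, 46, 44, 44, 46, 56, 65, 58, 61, 72, 75, 83, 95, 101, 104, 102, 101, 118, 174, 227]
```

drive_tool(deltas=[[[0.3,9,0,0,0,0.06],[0.1,12,0,0,0,0.08],[-0.4,12,0,0,0,0.08],[-0.5,12,0,0,0,0.08],[-0.5,12,0,0,0,0.08]]])

```text
time: 13.6
position: [0.4959, -0.09, 0.1006]
tool_rot: [-0.094, 0.996, 0.0, -0.001]
ft_force: [1.4, -0.5, -5.8]
grip_width: 0.0235
grip_force: 20.0
```

drive_tool(deltas=[[[-0.5,12,0,0,0,0.08],[-0.5,12,0,0,0,0.08],[-0.5,12,0,0,0,0.08],[-0.5,12,0,0,0,0.08],[-0.3,9,0,0,0,0.06],[0,0,0,0,0,0]]])

```text
time: 14.1
position: [0.4975, -0.0326, 0.1006]
tool_rot: [0.095, 0.996, 0.0, 0.0]
ft_force: [2.4, -0.6, -6.9]
grip_width: 0.0232
grip_force: 20.0
```

```bash
python3 - <<'E'
from h import *
state()
E
```

```text
t 14.10 r 0.1501 th -0.290 toolyaw -0.261 F tool [-2.5 -0.1  6.9] z 0.1006 grip 20.0
```

drive_tool(deltas=[[[-0.3,-6,0.3,0,0,-0.04],[-0.3,-6,0.3,0,0,-0.04],[-0.2,-6,0.3,0,0,-0.04],[-0.2,-6,0,0,0,-0.04],[-0.2,-6,0,0,0,-0.04]]])

```text
time: 14.52
position: [0.4938, -0.0638, 0.1005]
tool_rot: [-0.007, 1.0, 0.0, -0.001]
ft_force: [-1.4, 1.7, 1.8]
grip_width: 0.0235
grip_force: 20.0
```

```bash
python3 - <<'E'
from h import *
state()
E
```

```text
t 14.52 r 0.1502 th -0.080 toolyaw -0.057 F tool [ 1.4  1.7 -1.8] z 0.1005 grip 20.0
```

drive_tool(deltas=[[[-0.2,-6,0,0,0,-0.04],[-0.2,-6,0,0,0,-0.04],[-0.1,-4.5,0,0,0,-0.03]]])

```text
time: 14.77
position: [0.4946, -0.0803, 0.1005]
tool_rot: [-0.062, 0.998, 0.001, -0.002]
ft_force: [-2.4, 2.8, 3.3]
grip_width: 0.0236
grip_force: 20.0
```

drive_tool(deltas=[[[-0.1,-4.5,0,0,0,-0.03],[-0.1,-4.5,0,0,0,-0.03]]])

```text
time: 14.93
position: [0.4957, -0.0889, 0.1005]
tool_rot: [-0.092, 0.996, 0.001, -0.002]
ft_force: [-2.9, 2.8, 3.6]
grip_width: 0.0232
grip_force: 20.0
```

```bash
python3 - <<'E'
from h import *
from rig import eyes
state()
C=eyes.camera('scene');b=(240,225,325,285)
print('or',blobs(C['img'],(6,130,60),(22,255,255),10,b)[1],'bl',blobs(C['img'],(100,120,50),(125,255,255),10,b)[1])
E
```

```text
t 14.93 r 0.1502 th 0.087 toolyaw 0.112 F tool [ 2.3  3.3 -3.5] z 0.1005 grip 20.0
or [([270, 240, 5, 20, 69], [272.3, 248.4])] bl [([264, 238, 5, 25, 98], [266.1, 248.6])]
```

drive_tool(deltas=[[[-0.1,-4.5,0,0,0,-0.03],[-0.1,-4.5,0,0,0,-0.03]]])

```text
time: 15.15
position: [0.497, -0.096, 0.1005]
tool_rot: [-0.12, 0.993, 0.002, -0.002]
ft_force: [-1.6, 6.0, 6.9]
grip_width: 0.0235
grip_force: 20.0
```

```bash
python3 -c "
from h import *
state()"
```

```text
t 15.15 r 0.1502 th 0.136 toolyaw 0.169 F tool [ 0.2  6.2 -6.8] z 0.1005 grip 20.0
```

drive_tool(deltas=[[[-0.1,-3,0,0,0,-0.02],[-0.1,-3,0,0,0,-0.02]]])

```text
time: 15.32
position: [0.4983, -0.1016, 0.1005]
tool_rot: [-0.14, 0.99, 0.002, -0.003]
ft_force: [-4.0, 6.0, 7.5]
grip_width: 0.0239
grip_force: 20.0
```

```bash
python3 -c "
from h import *
state()"
```

```text
t 15.32 r 0.1502 th 0.174 toolyaw 0.209 F tool [ 2.2  6.9 -7.5] z 0.1005 grip 20.0
```

drive_tool(deltas=[[[-0.1,-3,0,0,0,-0.02],[-0.1,-3,0,0,0,-0.02]]])

```text
time: 15.48
position: [0.4998, -0.1071, 0.1004]
tool_rot: [-0.16, 0.987, 0.003, -0.003]
ft_force: [-4.4, 6.0, 7.1]
grip_width: 0.0233
grip_force: 20.0
```

```bash
python3 -c "
from h import *
state()"
```

```text
t 15.48 r 0.1502 th 0.212 toolyaw 0.250 F tool [ 2.3  7.2 -7.1] z 0.1004 grip 20.0
```

drive_tool(deltas=[[[-0.1,-3,-0.3,0,0,-0.02],[-0.1,-3,-0.2,0,0,-0.02]]])

```text
time: 15.65
position: [0.5016, -0.1126, 0.1005]
tool_rot: [-0.18, 0.984, 0.003, -0.003]
ft_force: [-4.6, 5.4, 2.1]
grip_width: 0.0233
grip_force: 20.0
```

```bash
python3 -c "
from h import *
state()"
```

```text
t 15.65 r 0.1502 th 0.250 toolyaw 0.290 F tool [ 2.4  6.7 -2. ] z 0.1005 grip 20.0
```

drive_tool(deltas=[[[-0.1,-3,-0.2,0,0,-0.02],[-0.1,-3,0,0,0,-0.02]]])

```text
time: 15.82
position: [0.5035, -0.118, 0.1005]
tool_rot: [-0.2, 0.98, 0.003, -0.004]
ft_force: [-5.4, 5.9, 4.1]
grip_width: 0.0236
grip_force: 20.0
```

```bash
python3 -c "
from h import *
state()"
```

```text
t 15.82 r 0.1501 th 0.289 toolyaw 0.330 F tool [ 2.7  7.6 -4.1] z 0.1005 grip 20.0
```

```bash
python3 - <<'E'
from h import *
from rig import eyes
C=eyes.camera('scene');T=eyes.camera('top')
a=cv2.resize(C['img'][228:285,250:325],None,fx=7,fy=7,interpolation=2)
b=cv2.resize(T['img'][160:215,225:260],None,fx=7,fy=7,interpolation=2)
p=np.zeros((400,780,3),np.uint8);p[:399,:525]=a;p[:385,530:775]=b;cv2.imwrite('pics/g6.png',p[...,::-1])
print(cv2.cvtColor(C['img'],6+1)[248:252,290:310].mean(0).round().astype(int).tolist());state()
E
```

```text
[100, 101, 88, 70, 53, 44, 44, 44, 45, 45, 45, 46, 50, 61, 72, 74, 74, 73, 74, 73]
t 15.92 r 0.1501 th 0.294 toolyaw 0.330 F tool [ 2.9  5.3 -3.3] z 0.1005 grip 20.0
```

View pics/g6.png

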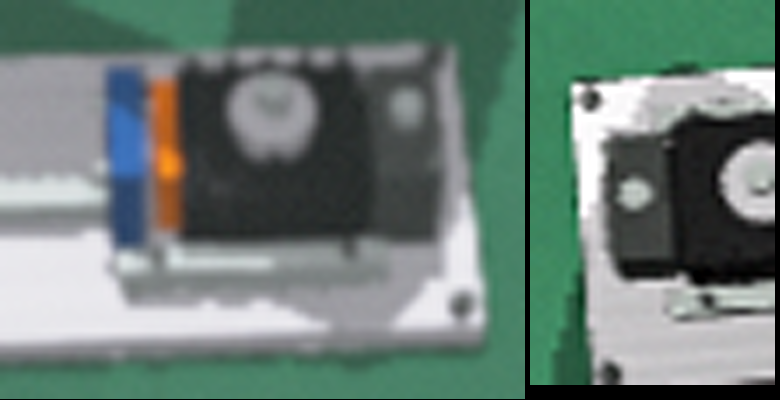

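The housing now appears to be against the stop, with no visible gap in either view. From here I use small steps and read the paused force.

drive_tool(deltas=[[[-0.1,-3,-0.2,0,0,-0.02],[-0.1,-3,0,0,0,-0.02],[0,0,0,0,0,0],[0,0,0,0,0,0]]])

```text
time: 16.25
position: [0.506, -0.124, 0.1005]
tool_rot: [-0.219, 0.976, 0.003, -0.004]
ft_force: [-5.7, 3.4, 2.3]
grip_width: 0.023
grip_force: 20.0
```

```bash
cat > m.py <<'E'
from h import *
from rig import eyes,sensors
f=[]
for i in range(4):
    o=sensors.get_obs();f.append(R.from_quat(o['tool_rot']).as_matrix().T@o['ft_force']);eyes.camera('top')
print(np.mean(f,0).round(2),np.std(f,0).round(2));state()
E
python3 m.py
```

```text
[ 3.92  5.81 -2.42] [0.15 0.19 0.15]
t 16.45 r 0.1501 th 0.332 toolyaw 0.370 F tool [ 4.5  4.6 -2.8] z 0.1005 grip 20.0
```

drive_tool(deltas=[[[0,-3,0,0,0,-0.02],[0,-3,0,0,0,-0.02],[0,0,0,0,0,0],[0,0,0,0,0,0]]])

```text
time: 16.78
position: [0.5084, -0.1294, 0.1005]
tool_rot: [-0.239, 0.971, 0.003, -0.004]
ft_force: [-7.1, 2.7, 3.1]
grip_width: 0.0237
grip_force: 20.0
```

```bash
python3 m.py
```

```text
[ 4.77  5.31 -2.6 ] [0.22 0.84 0.29]
t 16.98 r 0.1501 th 0.371 toolyaw 0.410 F tool [ 4.7  5.4 -1.8] z 0.1005 grip 20.0
```

drive_tool(deltas=[[[0.5,-3,0,0,0,-0.02],[0.5,-3,0,0,0,-0.02]]])

```text
time: 17.15
position: [0.5108, -0.1342, 0.1005]
tool_rot: [-0.258, 0.966, 0.004, -0.003]
ft_force: [-3.3, 7.2, 1.6]
grip_width: 0.0236
grip_force: 20.1
```

```bash
python3 - <<'E'
from h import *
from rig import eyes
state()
I=np.mean([eyes.camera('scene')['img'] for _ in range(4)],0).astype(np.uint8);b=(240,225,325,285)
print('or',blobs(I,(6,130,60),(22,255,255),10,b)[1],'bl',blobs(I,(100,120,50),(125,255,255),10,b)[1])
print(cv2.cvtColor(I,7)[248:252,260:310].mean(0).round().astype(int).tolist());state()
E
```

```text
t 17.15 r 0.1501 th 0.407 toolyaw 0.449 F tool [-0.7  7.9 -1.5] z 0.1005 grip 20.1
or [([272, 240, 5, 20, 65], [274.3, 248.6])] bl [([267, 238, 4, 25, 93], [268.5, 249.6])]
[158, 157, 156, 158, 162, 154, 116, 104, 105, 103, 100, 108, 121, 123, 118, 107, 70, 46, 47, 45, 46, 46, 45, 47, 59, 80, 98, 106, 107, 96, 98, 103, 96, 78, 60, 47, 44, 44, 44, 44, 43, 44, 46, 56, 71, 74, 76, 82, 89, 96]
t 17.35 r 0.1501 th 0.412 toolyaw 0.449 F tool [ 1.9  5.5 -1.5] z 0.1005 grip 20.0
```

```bash
cat > p.py <<'E'
import sys
from h import *
from rig import eyes,sensors
o=sensors.get_obs();f=[];I=[]
for i in range(6):
    o=sensors.get_obs();f.append(R.from_quat(o['tool_rot']).as_matrix().T@o['ft_force']);I.append(eyes.camera('scene')['img'].astype(np.float32))
I=np.mean(I,0);np.save(sys.argv[1],I);A=np.load(sys.argv[2])
for n,(x0,x1,y0,y1,ch) in dict(boss=(282,300,238,252,0),blue=(264,273,238,262,2),stop=(301,315,236,264,0)).items():
    t=A[y0:y1,x0:x1,ch];s=I[y0-4:y1+4,x0-6:x1+6,ch]
    r=cv2.matchTemplate(s,t,cv2.TM_CCOEFF_NORMED);_,mx,_,(i,j)=cv2.minMaxLoc(r)
    q=r[j,i-1:i+2] if 0<i<r.shape[1]-1 else [0,0,0];print(n,round(float(i-6+(q[0]-q[2])/2/(q[0]-2*q[1]+q[2]+1e-9)),2),round(mx,3))
print(np.mean(f,0).round(2),np.std(f,0).round(2));state()
E
python3 p.py a0.npy a0.npy 2>/dev/null | tail -2; python3 p.py a1.npy a0.npy
```

```text
[ 2.03  6.18 -1.39] [0.3  0.53 0.48]
t 17.65 r 0.1501 th 0.412 toolyaw 0.449 F tool [ 1.   5.6 -1.9] z 0.1005 grip 20.0
boss 0.01 1.0
blue -0.02 1.0
stop 0.01 1.0
[ 1.41  5.93 -1.71] [0.38 0.4  0.49]
t 17.95 r 0.1501 th 0.412 toolyaw 0.449 F tool [ 1.5  6.6 -1.7] z 0.1005 grip 20.0
```

drive_tool(deltas=[[[-0.1,-3,0,0,0,-0.02],[-0.1,-3,0,0,0,-0.02]]])

```text
time: 18.12
position: [0.5134, -0.1389, 0.1005]
tool_rot: [-0.277, 0.961, 0.004, -0.004]
ft_force: [-5.7, 6.7, 3.5]
grip_width: 0.0233
grip_force: 20.1
```

```bash
python3 -c "
from h import *
state()";python3 p.py a2.npy a1.npy
```

```text
t 18.12 r 0.1501 th 0.443 toolyaw 0.490 F tool [ 1.3  8.7 -3.4] z 0.1005 grip 20.1
boss 0.01 1.0
blue 0.01 0.958
stop 0.01 0.993
[ 1.69  7.83 -2.89] [0.45 0.55 0.56]
t 18.42 r 0.1501 th 0.447 toolyaw 0.489 F tool [ 2.1  7.7 -2.1] z 0.1005 grip 20.0
```

Housing has stopped moving (boss shift 0.01 px) and the paused force is about 7.8 N, which corresponds to roughly 30 N of clamping. I release the knob and retreat.

drive_tool(deltas=[[[0,0,0,0,0,0],[0,0,0,0,0,0],[0,0,0,0,0,0],[0,0,0,0,0,0],[0,0,0,0,0,0],[0,0,0,0,0,0]]], gripper=60)

```text
time: 18.92
position: [0.5194, -0.1427, 0.1014]
tool_rot: [-0.276, 0.961, -0.001, 0.001]
ft_force: [-1.2, 0.0, -0.5]
grip_width: 0.0504
grip_force: 0.0
```

drive_tool(deltas=[[[0,0,-15,0,0,0],[0,0,-25,0,0,0],[0,0,-35,0,0,0],[0,0,-35,0,0,0],[30,0,-20,0,0,0],[30,0,0,0,0,0],[0,0,0,0,0,0],[0,0,0,0,0,0]]])

```text
time: 19.58
position: [0.4675, -0.1749, 0.232]
tool_rot: [-0.275, 0.961, -0.001, 0.001]
ft_force: [1.0, 1.1, -0.0]
grip_width: 0.0524
grip_force: 0.0
```

```bash
python3 p.py a3.npy a2.npy; python3 - <<'E'
import numpy as np,cv2
I=np.load('a3.npy').astype(np.uint8);cv2.imwrite('pics/f.png',cv2.resize(I[160:300,190:335],None,fx=4,fy=4,interpolation=2)[...,::-1])
E
```

```text
boss -0.0 0.969
blue 0.42 0.767
stop 0.17 0.947
[-0.23  0.27  0.27] [0.64 0.79 0.43]
t 19.88 r 0.2066 th 0.480 toolyaw 0.489 F tool [-0.2 -0.1 -0.9] z 0.2306 grip 0.0
```

View pics/f.png

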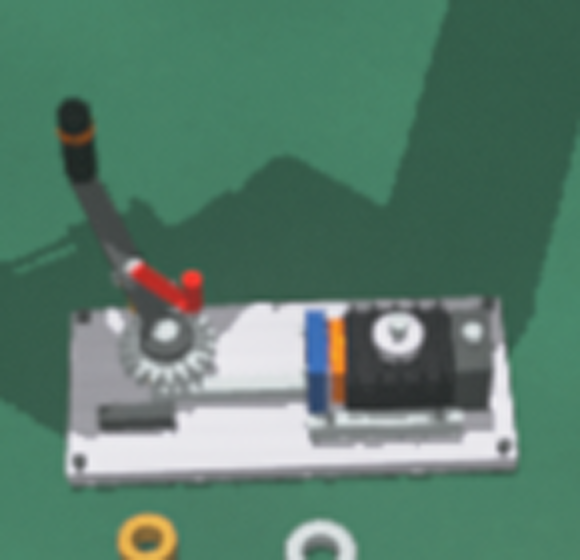

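The final view shows the selector on the clamping side and the housing against the stop with the pad pressed on it. I check the handle angle and jaw position after release.

```bash
python3 - <<'E'
from h import *
from rig import eyes
c=eyes.camera('scene');C=cam(c);I=np.load('a3.npy').astype(np.uint8)
S0=cv2.imread('pics/scene0.png')[...,::-1]
f=lambda J:blobs(J,(6,110,60),(22,255,255),4,(195,180,240,205))[1]
print(f(S0),f(I))
for t in(.139,.447,.47,.495):
    a=t+.072;print(t,proj(C,[.644-.15*np.cos(a),-.065-.15*np.sin(a),.11]))
for n in('a1','a2','a3'):
    J=np.load(n+'.npy').astype(np.uint8);b=(240,225,325,285)
    print(n,blobs(J,(6,130,60),(22,255,255),10,b)[1],blobs(J,(100,120,50),(125,255,255),10,b)[1])
    J=np.load(n+'.npy');print((J[244:256,262:282,2]-J[244:256,262:282,0]).mean(0).round().astype(int).tolist(),)
E
```

```text
[([219, 189, 7, 4, 21], [222.0, 190.9])] [([205, 192, 8, 4, 21], [208.9, 193.9])]
0.139 [222.5869733  186.78535201]
0.447 [205.94256399 190.92758789]
0.47 [204.75654015 191.38842115]
0.495 [203.47955111 191.91243538]
a1 [([272, 240, 5, 20, 65], [274.3, 248.6])] [([267, 238, 4, 25, 93], [268.5, 249.4])]
[5, 5, 5, 11, 45, 90, 96, 93, 83, 39, -44, -124, -150, -125, -50, 3, 5, 4, 4, 4]
a2 [([272, 240, 5, 20, 71], [274.3, 249.2])] [([267, 238, 5, 25, 92], [268.6, 249.2])]
[6, 5, 5, 9, 33, 78, 91, 90, 84, 45, -41, -124, -149, -125, -51, 3, 5, 4, 4, 4]
a3 [([272, 240, 5, 20, 70], [274.2, 248.9])] [([267, 238, 4, 24, 87], [268.6, 248.9])]
[4, 4, 4, 8, 34, 92, 108, 108, 103, 55, -57, -159, -188, -169, -69, 3, 5, 3, 3, 3]
```

```bash
python3 -c "
from rig import ticket
print(ticket.hand_in())"
```

```text
the job is handed in; nothing more can be done
None
```

I handed the job in at about 20 s on the robot clock: the selector is on the clamping side, the housing is home against the stop, and the clamp force is about 30 N. That force is estimated from the push at the knob (about 7.8 N paused), not measured directly, and after release the jaw had moved by no more than about half a millimetre in the camera image.

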